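# Refit the pouch sealer's knob and hold it in

## Task

The pointer knob has come off the pouch sealer: pick it up from the bench, turn it so that its nose points the way the flat of the bare D-shaft faces, and push it fully home on the shaft. Then press the knob in against the shaft's spring, right down, and finish while still holding it pressed in with the gripper. Leave the other things on the bench where they are.

Things in the scene. Friction and masses are not known exactly. Their poses are not given: they have to be found in the camera images.
- knob_center (a point): Loose black plastic pointer knob, about 60 g, upright on the bench, bore down: 30 mm wide (its y) between flat parallel sides, 40 mm high; in plan from 20 mm behind the bore axis (square end) to a pointed nose 36 mm in front, sides parallel up to 22 mm in front. Point: on the bore axis, half-way up (20 mm), which is also the closed end of the 20 mm deep bore. x along the nose, z up.
- knob_nose (a point): Tip of the knob's nose, 36 mm from the bore axis along the knob's x, 20 mm above the underside; a thin white line on top runs to it. The bore, open in the underside, is D-shaped: 18.2 mm across, its flat 4.1 mm from the axis on the nose side.
- spindle_tip (a point): Top end, on the axis, of the upright bare steel D-shaft on the pouch sealer: 16 mm across, flat 3 mm from the axis, 32 mm out of the machine's top, upper 3 mm chamfered by 2 mm. x points straight out of the flat (as the nose must), z up. About 1 mm play in the bore. With the knob home the bore's closed end rests on this point. The shaft turns about its axis against friction (0.12 N m).
- spindle (a joint): How far the D-shaft is pressed down into the machine: 0 m out, 0.008 m right in at its stop; the spring takes 4 N to start, 9 N at the stop, and returns it when let go. With the knob home its underside is 12 mm above the machine's flat top, 4 mm when right in.
- sealer: White pouch sealer, fixed: 220 (x) x 280 (y) mm, flat top 80 mm high; along its far edge a sealing head 28 mm higher begins 62 mm from the middle. Origin: centre of its underside. The D-shaft stands at x -40 mm, y -50 mm in its frame.
- spare: Bystander: short plain round black knob, 34 mm across the base and 22 mm high; not the one wanted. Origin at the centre of its underside.
- jar: Bystander: closed glass jar with a steel cap, 66 mm across, 70 mm high. Origin at the centre of its underside.
- dish: Bystander: small open steel dish, 56 mm across, 26 mm high. Origin at the centre of its underside.
- cassette: Bystander: flat steel instrument cassette, 85 x 180 x 28 mm. Origin at the centre of its underside.
- brush: Bystander: cleaning brush lying flat, about 170 mm long. Origin on its underside.
Mind the look-alikes: they are no part of the job. What is shaped like the part that bears knob_center but purple is not meant.

How it is judged:
By the outcome, as a careful person would: the job done as asked, in the order asked, and still so for the second after the job is handed in, while the arm keeps its last pose, push and grip.
It also fails if it takes over 38 s, if anything falls off the work surface, if the arm or the gripper's body presses on something with over 40 N, if the wrist force passes 120 N, or if a joint passes its speed limit or range.

## Robot

A 6-joint arm with a two-finger parallel gripper is mounted at the origin on the work surface. World frame = base frame: x ahead of the robot, y to its left, z up, the work surface at z = 0. Lengths are in m, angles in rad, forces in N, time in s.
With the tool pointing down it reaches from about 0.35 to 0.775 m from the base axis. Payload 7.3 kg.
Tool frame: the origin (TCP) lies midway between the tips of the shut fingers; the grasp point (between the pads) lies 19 mm behind it; z points along the fingers, y is the line along which they close (so a half turn about z gives the same grasp; the last joint's range is limited). The gripper opens to 92 mm and grips with 3 to 60 N. Pads are 19 mm wide; open, the fingers measure 130 mm over their backs; the gripper's body (75 mm by 190 mm) begins 47 mm behind the grasp point.
Start: joints at [1.155, 0.342, 1.524, -0, 1.275, -0.146], TCP at [0.14, 0.506, 0.227] pointing down, gripper open.
Joint ranges: [-2.53, 2.53], [-0.77, 2.02], [0.04, 2.7], [-1, 4.14], [0.28, 2.66], [-3.11, 3.11]. Speed limits (rad/s): [2.57, 2.57, 3.14, 3.14, 3.14, 3.14].

## Interface

Orientations are given as [roll, pitch, yaw] about the fixed x, y, z axes, in that order (R = Rz(yaw) Ry(pitch) Rx(roll)).
In Python, from cell import monitor, vision, workorder gives the robot as it stands.
- The arm moves only by the tool move_arm, never from a script. Its argument "rows" is a list of rows, each a list of 5 numbers: the shift along the world's x, y, z in mm, then the turn about the world's z in rad, then the closure, from -1 (fully open) to 1 (shut). A call has 1 to 12 rows; each row shifts and turns the commanded pose from where the row before left it; what a row does not reach is not made up. A row lasts 1/10 s, in which the tool goes at most 50 mm and 8.59 degrees, less where a joint would pass 70% of its speed; a pose out of reach is approached as far as the arm can. A call is refused whole if a number of a shift passes 50 or a number of a turn 0.15, either way. A call with a gripper value outside its range is refused whole. The fingers move at their own pace and stop on an object; "newtons" is the grip in N (left out, the last holds). Time passes only in rows, so rows that do not move let the fingers close. It gives the time, the measured TCP pose, the force, the opening and the grip force at its end, in the units of the state.
- monitor.observe(): the state, without advancing time (a new reading comes with each control period).
- vision.read_camera(name): name is "scene" or "top"; returns the picture (480x640x3 uint8, red, green, blue); there is no depth.
- vision.get_calibration(name): a dict with "K" (3x3 intrinsics, pixels), "T" (4x4, takes a point from camera to world coordinates). Camera axes: x right, y up, looking along -z (the intrinsics and any distortion apply to the point x, -y, -z); pixel columns grow to the right and rows downward; lengths in m; the calibration is good to about 2 mm. A picture is of the moment at which its call begins. get_calibration takes no time and is no camera call.
- workorder.hand_in(): hands the job in; it is judged then, once.
The state is a dict: "time": time; "qpos": joint angles; "qvel": joint speeds; "joint_efforts": joint torques, N m; "tool_pos": TCP position; "tool_rot": TCP orientation; "contact_force": force on the tool from outside, world axes, zero at the start; "torque": the same for the moment, N m; "opening": finger opening in m; "grip_force": force on a finger pad.
Only numpy, scipy, OpenCV 4.12 (cv2) and the standard library are available. Lean on these libraries where they do the work, as an engineer would, in place of code of your own. Each camera call takes 0.05 s, during which the arm holds its last target. There are 200 camera calls.

## Working session

There is one attempt and no reset: what is moved stays moved. The work goes in short steps, Python scripts to look and compute and a tool call to move; the robot and the scene stay as the last step left them, time stands still between calls to the robot, and variables do not carry over. Pictures are saved under pics/ and viewed, at most 10 in all, crops included, and the job is handed in when it is done.

Besides the shell and the picture viewer there is one more tool, called after ">>>" as name(argument=value, ...) on one line, values as JSON. move_arm: Moves the arm, as the interface text tells. Its arguments: {"type":"object","properties":{"rows":{"type":"array","items":{"type":"array","items":{"type":"number"}}},"newtons":{"type":"number"}},"required":["rows"]}

```bash
mkdir -p pics; ls; python3 - <<'E'
from cell import monitor, vision
import cv2
print(monitor.observe())
for n in("scene","top"):
    im=vision.read_camera(n); cv2.imwrite(f"pics/{n}0.png",im[:,:,::-1]); c=vision.get_calibration(n); print(n,c)
E
```

```text
pics
{'time': 0.0, 'qpos': array([ 1.15502303e+00,  3.42731829e-01,  1.52502537e+00, -3.84157006e-05,
        1.27542597e+00, -1.46016879e-01]), 'qvel': array([-0.00030491, -0.00106468, -0.00102854, -0.0005742 , -0.00025008,
        0.00027979]), 'joint_efforts': array([-2.27573037e-03, -4.31245244e+01, -2.44216865e+01,  7.16507155e-02,
        5.59366483e-02, -1.12683140e-04]), 'tool_pos': array([0.13973705, 0.50562427, 0.22603734]), 'tool_rot': array([-3.14001372e+00, -1.95073936e-04,  2.87184730e+00]), 'contact_force': array([-0.3887087 ,  0.15322313,  0.87678685]), 'torque': array([ 0.03741481, -0.01277336,  0.0192446 ]), 'grip_force': 0.0, 'opening': 0.09200397143256422}
scene {'K': array([[561.52914105,   0.        , 314.70041266],
       [  0.        , 561.52914105, 239.45449849],
       [  0.        ,   0.        ,   1.        ]]), 'T': array([[ 0.37500454, -0.73102997,  0.57005857,  1.11117152],
       [ 0.9270056 ,  0.29194985, -0.23542706, -0.33170937],
       [ 0.00567573,  0.61673371,  0.7871514 ,  0.906909  ],
       [ 0.        ,  0.        ,  0.        ,  1.        ]])}
top {'K': array([[511.88136607,   0.        , 323.73374615],
       [  0.        , 511.88136607, 243.04433609],
       [  0.        ,   0.        ,   1.        ]]), 'T': array([[-0.00354916,  0.9809404 , -0.19427645,  0.30395403],
       [-0.99986848, -0.00655552, -0.01483388, -0.11598123],
       [-0.01582474,  0.19419825,  0.98083465,  1.2004601 ],
       [ 0.        ,  0.        ,  0.        ,  1.        ]])}
```

View pics/scene0.png

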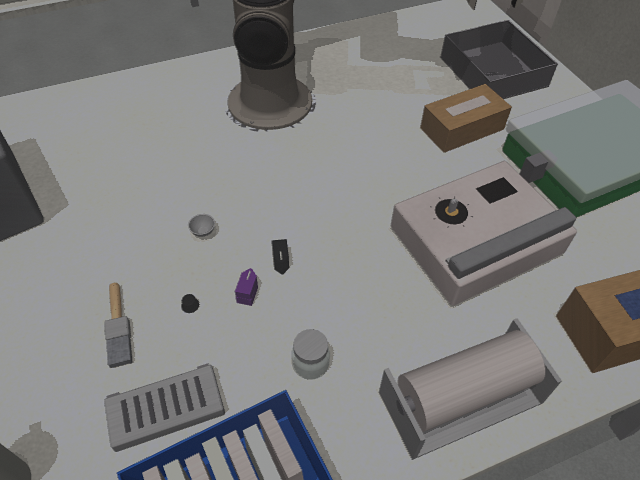

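View pics/top0.png

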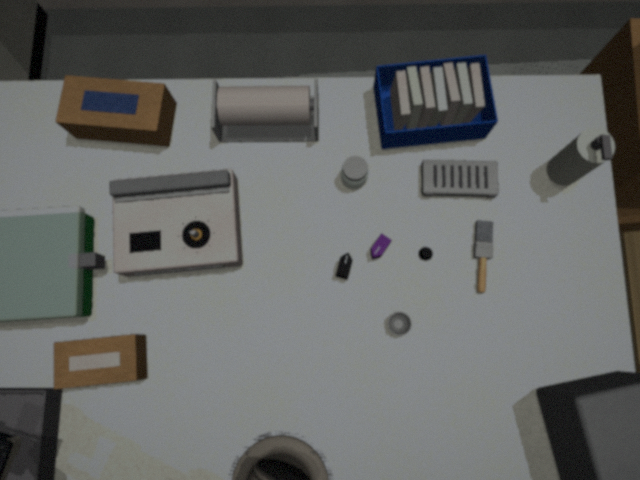

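The scene view shows the black knob at (281,256) and the shaft at (453,206). The top view shows the knob at (344,267) and the shaft at (196,234). I'll zoom in on both.

```bash
python3 - <<'E'
import cv2,numpy as np
s=cv2.imread("pics/scene0.png");t=cv2.imread("pics/top0.png")
def c(im,x,y,w=50,h=37):
    k=im[y:y+h,x:x+w]; k=cv2.convertScaleAbs(k,alpha=1.6,beta=20); return cv2.resize(k,(400,296),interpolation=cv2.INTER_CUBIC)
m=np.vstack([np.hstack([c(s,256,238),c(s,427,188)]),np.hstack([c(t,320,248),c(t,171,216)])])
cv2.imwrite("pics/m.png",m)
E
```

```text
(no output)
```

View pics/m.png

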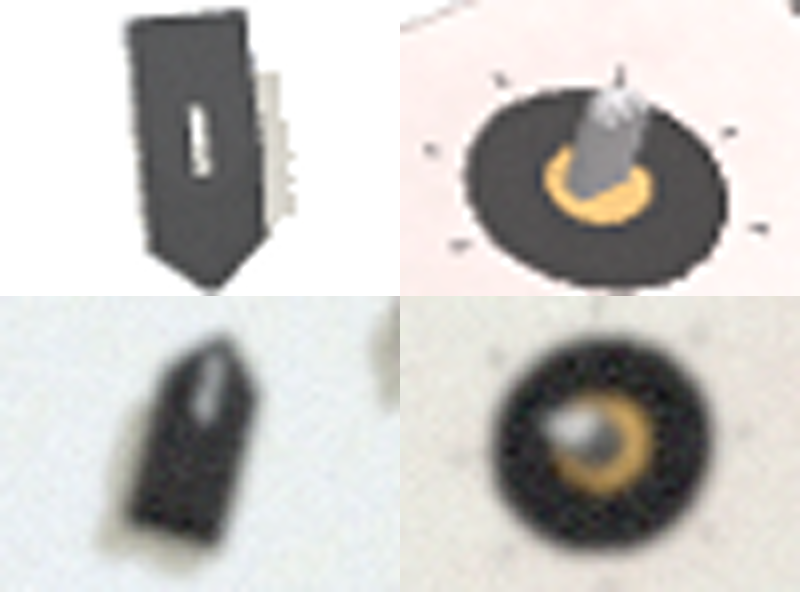

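```bash
cat > h.py <<'E'
import cv2,numpy as np
from scipy.optimize import minimize
from cell import vision
CAL={n:vision.get_calibration(n) for n in("scene","top")}
S=8
def proj(n,P):
    c=CAL[n];p=(np.atleast_2d(P)-c["T"][:3,3])@c["T"][:3,:3]
    q=(p*[1,-1,-1])@c["K"].T
    return q[:,:2]/q[:,2:]
def ray(n,u,v,z):
    c=CAL[n];d=np.linalg.solve(c["K"],[u,v,1])*[1,-1,-1];d=c["T"][:3,:3]@d;o=c["T"][:3,3]
    return o+d*(z-o[2])/d[2]
def poly(img,px,x0,y0,val):
    p=np.round(((px-[x0,y0]+.5)*S-.5)*16).astype(np.int32); cv2.fillPoly(img,[p],val,shift=4)
def down(m,w,h): return cv2.resize(m.astype(np.float32),(w,h),interpolation=cv2.INTER_AREA)
PLAN=np.array([[-20,-15],[22,-15],[36,0],[22,15],[-20,15]])/1000
def knob_px(n,x,y,yaw,z0):
    R=np.array([[np.cos(yaw),-np.sin(yaw)],[np.sin(yaw),np.cos(yaw)]])
    q=PLAN@R.T+[x,y]
    P=np.vstack([np.c_[q,np.full(5,z)] for z in (z0,z0+.04)])
    return cv2.convexHull(proj(n,P).astype(np.float32))[:,0]
def fitknob(n,im,p0,z0=0.,hw=26):
    x0,y0=(proj(n,[p0[0],p0[1],z0+.02])[0]-hw).astype(int);w=2*hw
    g=im[y0:y0+w,x0:x0+w].astype(np.float32).max(2)
    fg,bg=np.percentile(g,3),np.percentile(g,70)
    cov=np.clip((.8*bg-g)/(.8*bg-fg),0,1)
    def cost(p,blur):
        m=np.zeros((w*S,w*S),np.uint8);poly(m,knob_px(n,p[0]/1e3,p[1]/1e3,p[2]/30,z0),x0,y0,1)
        r=down(m,w,w)
        if blur:r=cv2.GaussianBlur(r,(0,0),blur)
        return ((r-cov)**2).sum()
    best=None
    for b in(.01,.6,1.) :
      for dy in (-.15,.1):
        st=np.array([p0[0]*1e3,p0[1]*1e3,(p0[2]+dy)*30])
        r=minimize(cost,st,args=(b,),method="Nelder-Mead",options=dict(initial_simplex=st+np.array([[0,0,0],[8,0,0],[0,8,0],[0,0,8.]]),xatol=.02,fatol=1e-3))
        if best is None or r.fun<best[0]:best=(r.fun,r.x,b)
    return best[1][0],best[1][1],np.degrees(best[1][2]/30),best[0],best[2]
def fitdisc(n,mask,p0,z,R):
    # centre of the (filled) disc at height z by world back-projection of its outline
    pass
E
cat > a.py <<'E'
from h import *
im={n:cv2.imread(f"pics/{n}0.png") for n in CAL}
for n,u,v in(("scene",281,256),("top",344,267)):
    p=ray(n,u,v,.02);print(n,p,fitknob(n,im[n],(p[0],p[1],-.2)))
for n,u,v in(("scene",452,210),("top",196,234)):
    p=ray(n,u,v,.08)
    # dark disc: filled contour -> world -> circle fit
    big=cv2.resize(im[n],None,fx=8,fy=8,interpolation=cv2.INTER_CUBIC)
    g=big.max(2);U,V=u*8,v*8;m=np.zeros_like(g)
    roi=np.s_[V-180:V+180,U-180:U+180]; m[roi]=(g[roi]<130)*255
    cs=max(cv2.findContours(m,cv2.RETR_EXTERNAL,cv2.CHAIN_APPROX_NONE)[0],key=cv2.contourArea)
    cs=cv2.convexHull(cs)[:,0]
    W=np.array([ray(n,(a+.5)/8-.5,(b+.5)/8-.5,.08)[:2] for a,b in cs])
    A=np.c_[2*W,np.ones(len(W))];s=np.linalg.lstsq(A,(W**2).sum(1),rcond=None)[0]
    r=np.sqrt(s[2]+s[0]**2+s[1]**2);print(n,"disc",s[:2],r,np.std(np.hypot(*(W-s[:2]).T)))
E
python3 a.py
```

```text
scene [ 0.48256341 -0.1432561   0.02      ] (np.float64(476.26879689151895), np.float64(-142.95315906700057), np.float64(-15.359666641099812), np.float64(24.031557083129883), 0.01)
top [ 0.48060145 -0.14511386  0.02      ] (np.float64(476.3301656578658), np.float64(-143.0203541981437), np.float64(-15.84739856901226), np.float64(13.188374519348145), 1.0)
scene disc [0.54458877 0.19005   ] 0.034088549621160896 0.0019564354445491786
top disc [0.54844864 0.18930083] 0.04428072375080537 0.0027996601935986417
```

The knob fits agree in both views: (476.3, -143.0) mm, yaw about -15.6°. Next I'll fit a shaded model to the shaft.

```bash
cat > b.py <<'E'
from h import *
im={n:cv2.imread(f"pics/{n}0.png") for n in CAL}
a5=np.radians(4)
HC=np.arccos(3/8)
def ringpts(r,z,flat,N=None):
    # D outline points (local, flat at +x), azimuth from HC to 2pi-HC
    rr=r; h=np.arccos(min(1,flat/rr)); t=np.linspace(h,2*np.pi-h,60)
    return np.c_[rr*np.cos(t),rr*np.sin(t),np.full(60,z)],t
def render(n,x,y,yaw,Rb,Rg,x0,y0,w,press=0):
    W=w*S; lab=np.zeros((W,W),np.int32); az=np.zeros((W,W),np.float32)
    c,s=np.cos(yaw),np.sin(yaw)
    def tp(P): P=np.atleast_2d(P)/1e3; return proj(n,np.c_[x+c*P[:,0]-s*P[:,1],y+s*P[:,0]+c*P[:,1],P[:,2]])
    t=np.linspace(0,2*np.pi,90)
    for R,v in((Rb,1),(Rg,2)):
        poly(lab,tp(np.c_[R*np.cos(t),R*np.sin(t),np.full(90,80.)]),x0,y0,v)
    b,tt=ringpts(8,80,3);m,_=ringpts(8,109,3);u,_=ringpts(6,112,3)
    cam=CAL[n]["T"][:3,3]
    def vis(P):  # orientation test in image
        q=np.asarray(P); return np.cross(q[1]-q[0],q[2]-q[0])
    B,M,U=tp(b),tp(m),tp(u)
    for lo,hi,v in((B,M,3),(M,U,5)):
        f=np.array([lo[-1],lo[0],hi[0],hi[-1]])
        for i in range(59):
            q=np.array([lo[i],lo[i+1],hi[i+1],hi[i]])
            if vis(q)<0: poly(lab,q,x0,y0,v); poly(az,q,x0,y0,float((tt[i]+tt[i+1])/2+yaw))
        if vis(f)<0: poly(lab,f,x0,y0,4 if v==3 else 4)
    poly(lab,U,x0,y0,6)
    L=[]
    for v in range(7):
        k=(lab==v).astype(np.float32)
        L.append(down(k,w,w))
        if v in(3,5): L+= [down(k*np.cos(az),w,w),down(k*np.sin(az),w,w)]
    return L
def cost(p,n,I,x0,y0,w,blur,full=False):
    L=render(n,p[0]/1e3,p[1]/1e3,p[2],p[3],p[4],x0,y0,w)
    if blur: L=[cv2.GaussianBlur(k,(0,0),blur) for k in L]
    A=np.stack([k.ravel() for k in L],1); Y=I.reshape(-1,3)
    lam=.05*np.eye(A.shape[1]); mu=Y.mean(0)
    c=np.linalg.solve(A.T@A+lam,A.T@(Y-mu)); r=A@c+mu-Y
    f=(np.clip(np.abs(r),0,40)**2).sum()/1e4
    return (f,c+mu) if full else f
if __name__=="__main__":
  for n,u,v,bl in(("scene",452,208,.01),("scene",452,208,.5),("top",196,234,1.)):
    p=ray(n,u,v,.08)*1e3; hw=18;w=2*hw;x0,y0=u-hw,v-hw
    I=im[n][y0:y0+w,x0:x0+w].astype(float)
    st=np.array([p[0],p[1],0,30,11.])
    f=lambda p:cost(p,n,I,x0,y0,w,bl)
    res=[]
    for yw in np.radians(np.arange(0,360,20)):
        st[2]=yw
        r=minimize(f,st,method="Nelder-Mead",options=dict(initial_simplex=st+np.vstack([np.zeros(5),np.diag([4,4,.2,3,2])]),maxfev=160,xatol=.02,fatol=1e-3)); st[[0,1,3,4]]=r.x[[0,1,3,4]]; res.append((r.fun,r.x))
    res.sort(key=lambda q:q[0])
    for q in res[:5]: print(n,bl,round(q[0],2),np.round(q[1],2),round(np.degrees(q[1][2])%360,1))
    if n=="scene": print(np.round(cost(res[0][1],n,I,x0,y0,w,bl,True)[1]))
E
sed -i '/np.cross/s/np.cross(q\[1\]-q\[0\],q\[2\]-q\[0\])/(lambda a,b:a[0]*b[1]-a[1]*b[0])(q[1]-q[0],q[2]-q[0])/' b.py
time python3 b.py
```

```text
scene 0.01 23.3 [545.51 189.13   6.33  32.17  11.64] 2.8
scene 0.01 23.3 [5.4561e+02 1.8914e+02 2.4000e-01 3.2230e+01 1.1740e+01] 13.6
scene 0.01 23.4 [545.63 189.16   6.47  32.15  12.05] 10.8
scene 0.01 23.41 [545.66 189.15   6.48  32.2   11.83] 11.2
scene 0.01 23.74 [545.6  189.08   0.    32.16  11.76] 0.2
[[138. 139. 148.]
 [ 38.  38.  40.]
 [ 71. 121. 152.]
 [ 71.  78.  84.]
 [108. 102. 100.]
 [ 94. 100. 109.]
 [ 80.  81.  84.]
 [101. 101. 108.]
 [145. 148. 156.]
 [100. 104. 118.]
 [124. 123. 126.]]
scene 0.5 25.64 [5.4558e+02 1.8921e+02 2.1000e-01 3.2190e+01 1.1820e+01] 11.8
scene 0.5 25.83 [5.4554e+02 1.8922e+02 1.8000e-01 3.2170e+01 1.1820e+01] 10.2
scene 0.5 25.88 [545.58 189.15   6.45  32.22  11.83] 9.7
scene 0.5 26.12 [545.62 189.19   6.4   32.09  11.53] 6.5
scene 0.5 26.45 [ 5.4554e+02  1.8924e+02 -1.0000e-02  3.2180e+01  1.1880e+01] 359.3
[[139. 140. 149.]
 [ 37.  37.  38.]
 [ 72. 124. 158.]
 [ 74.  87.  98.]
 [102.  99.  99.]
 [ 96. 109. 123.]
 [ 81.  81.  83.]
 [ 95.  96. 103.]
 [143. 146. 153.]
 [ 96. 102. 114.]
 [125. 124. 126.]]
top 1.0 6.71 [548.37 188.52   6.55  31.07  13.06] 15.2
top 1.0 6.73 [5.4840e+02 1.8851e+02 3.8000e-01 3.1010e+01 1.3060e+01] 21.5
top 1.0 6.73 [5.4838e+02 1.8851e+02 3.3000e-01 3.1080e+01 1.3060e+01] 19.1
top 1.0 6.74 [5.4838e+02 1.8851e+02 2.6000e-01 3.1000e+01 1.3180e+01] 14.6
top 1.0 6.77 [548.37 188.49   6.4   31.09  13.06] 7.0
real	0m24.395s
user	0m24.728s
sys	0m0.058s
```

```bash
sed -i 's/def render(n,x,y,yaw,Rb,Rg,x0,y0,w,press=0)/def render(n,x,y,yaw,Rb,Rg,x0,y0,w,zb=80.,zg=80.,dz=0.)/; s/for R,v in((Rb,1),(Rg,2))/for R,v,zz in((Rb,1,zb),(Rg,2,zg))/; s/np.full(90,80.)/np.full(90,zz)/; s/ringpts(8,80,3);m,_=ringpts(8,109,3);u,_=ringpts(6,112,3)/ringpts(8,zg,3);m,_=ringpts(8,109+dz,3);u,_=ringpts(6,112+dz,3)/; s/p\[4\],x0,y0,w)/p[4],x0,y0,w,*p[5:])/' b.py
cat > c.py <<'E'
from b import *
D=[]
for n,u,v,bl in(("scene",452,208,.4),("top",196,234,1.)):
    hw=18;w=36;x0,y0=u-hw,v-hw;D.append((n,im[n][y0:y0+w,x0:x0+w].astype(float),x0,y0,w,bl))
def f(p,ofs=True): # p: x,y,yaw,Rb,Rg,zb,zg,dRtop
    q=np.array(p[:7]);t=q.copy();t[3]+=p[7];t[4]+=p[8]
    return cost(q,*D[0])+3*cost(t,*D[1])
for yw in (.1,.3):
  st=np.array([547.,188,yw,31.5,11.8,81.5,81.5,-.5,.5])
  r=minimize(f,st,method="Nelder-Mead",options=dict(initial_simplex=st+np.vstack([np.zeros(9),np.diag([2,2,.15,1,1,2,2,.5,.5])]),maxfev=900,adaptive=True,xatol=.02,fatol=1e-3))
  print(round(r.fun,2),np.round(r.x,2),np.degrees(r.x[2]))
E
python3 c.py
```

```text
39.46 [ 5.4766e+02  1.8758e+02  3.0000e-02  3.2130e+01  1.2550e+01  8.2710e+01
  8.4660e+01 -1.1100e+00  6.2000e-01] 1.8651471187836777
39.35 [ 5.4770e+02  1.8762e+02  1.5000e-01  3.2070e+01  1.2540e+01  8.2670e+01
  8.4550e+01 -1.0100e+00  7.4000e-01] 8.525583404847902
```

>>> move_arm(rows=[[17, -32, 0, 0, -0.1], [17, -32, 0, 0, -0.1], [17, -32, 0, 0, -0.1], [17, -32, 0, 0, -0.1], [17, -32, 0, 0, -0.1], [17, -32, 0, 0, -0.1], [17, -32, 0, 0, -0.1], [17, -32, 0, 0, -0.1], [17, -32, 0, 0, -0.1], [17, -32, 0, 0, -0.1]], newtons=30)

```text
time: 1.1
tool_pos: [0.3101, 0.1846, 0.2266]
tool_rot: [-3.142, -0.0, 2.872]
contact_force: [0.6, -0.3, 0.2]
opening: 0.0506
grip_force: 0.0
```

>>> move_arm(rows=[[17, -32, -5, 0, -0.1], [17, -32, -5, 0, -0.1], [17, -32, -5, 0, -0.1], [17, -32, -10, 0, -0.1], [17, -32, -10, 0, -0.1], [17, -32, -10, 0, -0.1], [17, -32, -10, 0, -0.1], [17, -32, -10, 0, -0.1], [17, -33, -10, 0, -0.1], [14, -33, -10, 0, -0.1], [0, 0, 0, 0, -0.1], [0, 0, 0, 0, -0.1]])

```text
time: 2.3
tool_pos: [0.4763, -0.1361, 0.141]
tool_rot: [3.141, -0.002, 2.87]
contact_force: [-0.2, 0.5, -1.3]
opening: 0.0504
grip_force: 0.0
```

>>> move_arm(rows=[[0, -4, -20, 0, -0.1], [0, -3, -25, 0, -0.1], [0, 0, -25, 0, -0.1], [0, 0, -25, 0, -0.1], [0, 0, -20, 0, -0.1], [0, 0, -10, 0, -0.1], [0, 0, -6, 0, -0.1], [0, 0, 0, 0, -0.1], [0, 0, 0, 0, -0.1]])

```text
time: 3.2
tool_pos: [0.4774, -0.143, 0.0116]
tool_rot: [-3.141, 0.001, 2.872]
contact_force: [1.1, -0.0, 0.1]
opening: 0.0507
grip_force: 0.0
```

```bash
python3 - <<'E'
from h import *
from cell import monitor
s=monitor.observe();print(s["tool_pos"],s["tool_rot"],s["contact_force"])
ims=[]
for n in CAL:
    im=vision.read_camera(n)[:,:,::-1];cv2.imwrite(f"pics/{n}1.png",im)
    u,v=proj(n,[.476,-.143,.02])[0].astype(int);ims.append(cv2.resize(im[v-40:v+40,u-40:u+40],(400,400),interpolation=cv2.INTER_CUBIC))
cv2.imwrite("pics/m1.png",np.hstack(ims))
E
```

```text
[ 0.47742309 -0.14296836  0.01156609] [-3.14147103e+00  1.35309377e-03  2.87210587e+00] [ 1.06121889 -0.04697262  0.1035565 ]
```

View pics/m1.png

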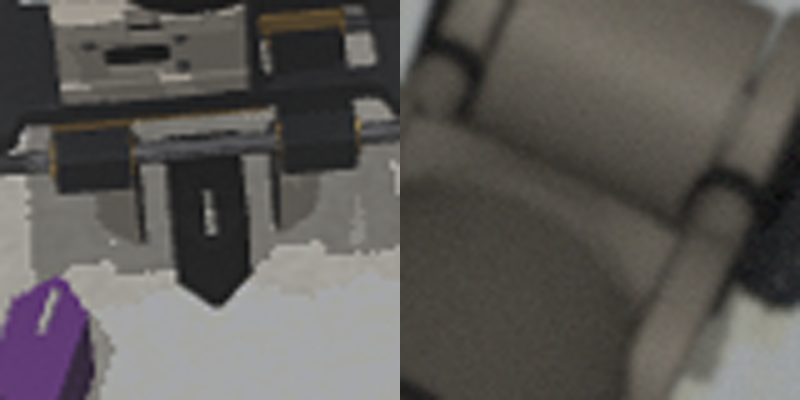

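The knob, at about (210,230) in the left crop, sits centred and parallel between the fingers. The purple decoy is clear of them. I'll grip and lift.

>>> move_arm(rows=[[0, 0, 0, 0, 1], [0, 0, 0, 0, 1], [0, 0, 0, 0, 1], [0, 0, 0, 0, 1], [0, 0, 0, 0, 1], [0, 0, 0, 0, 1]], newtons=40)

```text
time: 3.9
tool_pos: [0.477, -0.143, 0.0109]
tool_rot: [-3.142, 0.0, 2.872]
contact_force: [-0.8, -0.0, 3.6]
opening: 0.0295
grip_force: 40.0
```

>>> move_arm(rows=[[0, 0, 10, 0, 1], [0, 0, 20, 0, 1], [0, 0, 30, 0, 1], [0, 0, 40, 0, 1], [0, 0, 40, 0, 1], [0, 10, 20, 0, 1], [5, 20, 5, 0, 1], [10, 30, 0, 0.1, 1], [10, 35, 0, 0.1, 1], [10, 40, 0, 0.1, 1], [10, 40, 0, 0.1, 1], [8, 40, 0, 0.03, 1]])

```text
time: 5.1
tool_pos: [0.53, 0.0736, 0.1762]
tool_rot: [-3.142, 0.0, -2.978]
contact_force: [0.4, 0.0, -1.2]
opening: 0.0298
grip_force: 40.0
```

>>> move_arm(rows=[[6, 40, 0, 0, 1], [6, 40, 0, 0, 1], [6, 25, 0, 0, 1], [0, 9, -15, 0, 1], [0, 0, -15, 0, 1], [0, 0, -12, 0, 1], [0, 0, 0, 0, 1], [0, 0, 0, 0, 1]])

```text
time: 5.9
tool_pos: [0.548, 0.1857, 0.134]
tool_rot: [3.142, -0.0, -2.982]
contact_force: [0.8, 0.2, -0.5]
opening: 0.03
grip_force: 40.0
```

```bash
python3 - <<'E'
from h import *
from cell import monitor
s=monitor.observe();print(s["tool_pos"],s["tool_rot"],s["contact_force"])
p=s["tool_pos"]
ims=[]
for n in CAL:
    im=vision.read_camera(n)[:,:,::-1];cv2.imwrite(f"pics/{n}2.png",im)
    u,v=proj(n,[p[0],p[1],.11])[0].astype(int);ims.append(cv2.resize(cv2.convertScaleAbs(im[v-30:v+30,u-20:u+20],alpha=1.6,beta=15),(400,600),interpolation=cv2.INTER_CUBIC))
    if n=="scene": print(u,v, knob_px(n,p[0]-.0006,p[1]-.0003,s["tool_rot"][2]+np.pi,p[2]-.0109))
cv2.imwrite("pics/m2.png",np.hstack(ims))
E
```

```text
[0.54802801 0.18568075 0.13404541] [ 3.14153151e+00 -8.31866923e-05 -2.98198438e+00] [ 0.77494324  0.15502139 -0.49041859]
453 202 [[472.92972 186.92949]
 [471.7338  194.92705]
 [466.8623  209.57896]
 [455.69217 207.82768]
 [441.31894 193.53723]
 [445.297   178.74512]
 [457.89203 172.78244]]
```

View pics/m2.png

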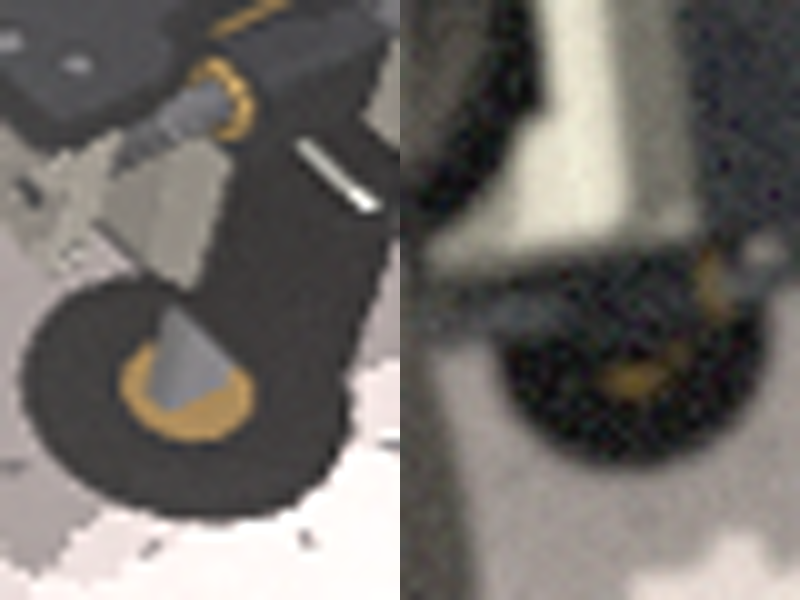

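The knob's predicted outline matches the picture to within a pixel. Its lower-left edge passes through crop point (170,300), and the shaft's flat at (205,385) faces the same way as the nose. I'll correct y and descend carefully.

>>> move_arm(rows=[[0, 2, -4, 0, 1], [0, 0, -4, 0, 1], [0, 0, -2, 0, 1], [0, 0, -2, 0, 1], [0, 0, -2, 0, 1], [0, 0, 0, 0, 1]])

```text
time: 6.6
tool_pos: [0.5477, 0.188, 0.1194]
tool_rot: [3.142, -0.001, -2.981]
contact_force: [-0.5, -0.5, 0.1]
opening: 0.0298
grip_force: 40.0
```

>>> move_arm(rows=[[0, 0, -2, 0, 1], [0, 0, -2, 0, 1], [0, 0, -2, 0, 1], [0, 0, 0, 0, 1]])

```text
time: 7.0
tool_pos: [0.5477, 0.188, 0.1134]
tool_rot: [3.142, -0.001, -2.981]
contact_force: [-0.1, -0.6, -0.7]
opening: 0.0298
grip_force: 40.0
```

>>> move_arm(rows=[[0, 0, -2, 0, 1], [0, 0, -2, 0, 1], [0, 0, -2, 0, 1], [0, 0, -2, 0, 1], [0, 0, 0, 0, 1]])

```text
time: 7.5
tool_pos: [0.5477, 0.188, 0.1054]
tool_rot: [3.142, -0.001, -2.981]
contact_force: [-1.1, 0.4, -1.0]
opening: 0.0297
grip_force: 40.0
```

>>> move_arm(rows=[[0, 0, -2, 0, 1], [0, 0, -2, 0, 1], [0, 0, -1, 0, 1], [0, 0, 0, 0, 1]])

```text
time: 7.9
tool_pos: [0.5481, 0.1881, 0.1011]
tool_rot: [3.141, 0.001, -2.981]
contact_force: [-1.1, 0.1, 3.6]
opening: 0.0296
grip_force: 40.0
```

>>> move_arm(rows=[[0, 0, -1, 0, 1], [0, 0, -1, 0, 1], [0, 0, -1, 0, 1], [0, 0, -1, 0, 1], [0, 0, 0, 0, 1], [0, 0, 0, 0, 1]])

```text
time: 8.5
tool_pos: [0.5481, 0.1881, 0.0971]
tool_rot: [3.141, 0.001, -2.981]
contact_force: [-1.0, -0.4, 6.2]
opening: 0.0297
grip_force: 40.0
```

>>> move_arm(rows=[[0, 0, -1, 0, 1], [0, 0, -1, 0, 1], [0, 0, -0.5, 0, 1], [0, 0, 0, 0, 1], [0, 0, 0, 0, 1]], newtons=55)

```text
time: 9.0
tool_pos: [0.5481, 0.1881, 0.0948]
tool_rot: [3.141, 0.001, -2.981]
contact_force: [-2.8, 0.4, 7.6]
opening: 0.0297
grip_force: 55.0
```

>>> move_arm(rows=[[0, 0, -0.5, 0, 1], [0, 0, -0.5, 0, 1], [0, 0, 0, 0, 1], [0, 0, 0, 0, 1]])

```text
time: 9.4
tool_pos: [0.5483, 0.1881, 0.0947]
tool_rot: [3.141, 0.002, -2.981]
contact_force: [-3.5, -0.1, 12.3]
opening: 0.0295
grip_force: 55.0
```

>>> move_arm(rows=[[0, 0, -0.5, 0, 1], [0, 0, 0, 0, 1], [0, 0, 0, 0, 1], [0, 0, 0, 0, 1]])

```text
time: 9.8
tool_pos: [0.5483, 0.1881, 0.0947]
tool_rot: [3.141, 0.002, -2.981]
contact_force: [-4.5, -1.3, 16.3]
opening: 0.0295
grip_force: 55.0
```

```bash
python3 - <<'E'
from h import *
from cell import monitor
s=monitor.observe();print(s["tool_pos"],s["contact_force"],s["torque"])
p=s["tool_pos"]
im=vision.read_camera("scene")[:,:,::-1].copy()
u,v=proj("scene",[p[0],p[1],.1])[0].astype(int)
hp=knob_px("scene",p[0]-.0006,p[1]-.0003,s["tool_rot"][2]+np.pi,.084)
c=cv2.resize(cv2.convertScaleAbs(im[v-30:v+30,u-30:u+30],alpha=1.8,beta=15),(600,600),interpolation=cv2.INTER_CUBIC)
cv2.polylines(c,[((hp-[u-30,v-30]+.5)*10).astype(int)],True,(0,255,0),1)
cv2.imwrite("pics/m3.png",c)
E
```

```text
[0.54830579 0.18814071 0.09465171] [-4.46121933 -1.26378338 16.27735839] [-0.0984526   0.83575918  0.02314101]
```

View pics/m3.png

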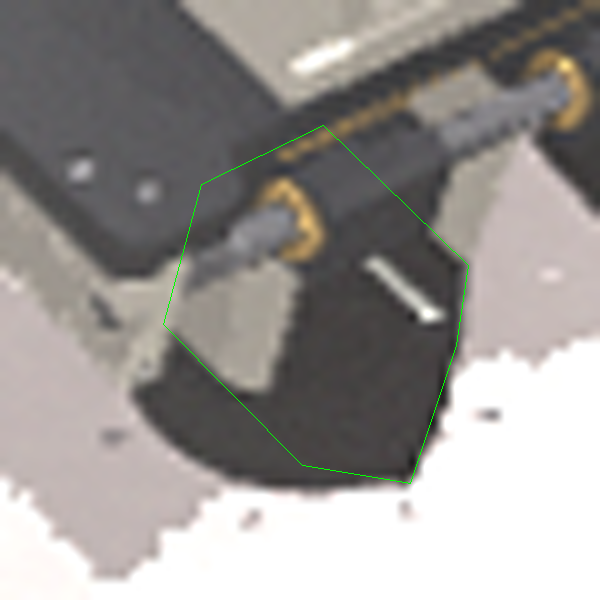

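The knob's outline, with its nose edge near (460,300), matches the pose expected at full press with the underside at 84 mm. The force climbs with no further travel, so the shaft is at its stop. Handing in.

```bash
python3 -c "
from cell import workorder;print(workorder.hand_in())"
```

```text
the job is handed in; nothing more can be done
None
```

The black knob is fully home on the D-shaft, its nose pointing the way the flat faces as near as the camera fit could tell, and the gripper is holding it pressed to the stop at about 16 N; I handed it in at about 10 s and touched nothing else on the bench.

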